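Pop the pill drawer and catch it part-way

TASK

Press the orange ejector on top of the blue pill box with one finger and, keeping it down, stop the white drawer that springs out with the other finger: it must come out by at least a finger's breadth, but be stopped well before the end of its travel, or the pills spill. Finish while holding it like that, one finger still on the pressed ejector and the drawer resting still against the other. Do not lift, tip or shove the pill box, and leave the other things on the table alone.

Things in the scene. Friction and masses are not known exactly. Their poses are not given: they have to be found in the camera images.
- pillbox: square blue plastic pill box with a weighted base, about 0.9 kg, standing loose on the table: 96 mm (x) x 90 mm (y), top at 32 mm. Origin at the centre of its underside; z up; the drawer opens towards its -x side
- ejector_top (a point): centre of the top of the orange round ejector button, 24 mm across, which stands 10 mm proud of the box's top (42 mm above the table when up). It lies on the box's middle line, 34 mm behind (towards the box's +x) the outer face of the shut drawer's front panel. It moves straight down with the press; its axes are those of the box
- ejector (a joint): how far the ejector is pressed, m: 0 up, 0.006 fully down; its spring takes 1.4 N to start and 3.5 N to hold fully down. The drawer is unlatched at about 0.003
- drawer_front (a point): on the outer face of the white drawer's front panel, on its middle line, 45 mm above the table; the panel is 7 mm thick, 70 mm wide and stands from 4 to 57 mm above the table, so it rises 25 mm above the box's top and 21 mm above the pressed ejector. The drawer slides level along the box's -x; the space between the ejector's edge and the back of the shut panel is 15 mm. Axes are those of the box
- drawer (a joint): how far the drawer is out, m: 0 shut, 0.070 at the end of its travel, where the pills spill. Once unlatched a damped spring pushes it out with about 2 N at roughly 25 mm/s; it cannot latch again by itself
- mug: yellow ceramic mug, 80 mm across, 92 mm tall, handle at its +y side; origin at the centre of its underside
- bell: chrome desk bell on a black disc, 72 mm across, 52 mm tall; origin at the centre of its underside
- brush: grey plastic denture brush lying flat along its x axis, 155 mm long, 16 mm wide, 23 mm tall at the bristles; origin at its underside, about its middle
- case: dark red spectacle case lying along its x axis, 150 x 56 x 34 mm; origin at the centre of its underside
- light: white plastic reading light standing upright in the black spring clip holder, 29 mm thick, 144 mm tall; origin at the centre of its underside, 12 mm above the table
Mind the look-alikes: they are no part of the job. What is shaped like the pillbox but pink or red is not meant.

How it is judged:
By the outcome, as a careful person would: the job done as asked, in the order asked, and still so for the second after the job is handed in, while the arm keeps its last pose, push and grip.
It also fails if it takes over 32 s, if anything falls off the work surface, if the arm or the gripper's body presses on something with over 40 N, if the wrist force passes 120 N, or if a joint passes its speed limit or range.

ROBOT

A 7-joint arm with a two-finger parallel gripper is mounted at the origin on the work surface. World frame = base frame: x ahead of the robot, y to its left, z up, the work surface at z = 0. Lengths are in m, angles in rad, forces in N, time in s.
With the tool pointing down it reaches from about 0.425 to 1.025 m from the base axis. Payload 9.4 kg.
Tool frame: the origin (TCP) lies on the front face of the gripper's body, between the roots of the fingers; the fingertips stand 73 mm ahead of it and the grasp point (between the pads) lies 54 mm ahead of it; z points along the fingers, y is the line along which they close (so a half turn about z gives the same grasp; the last joint's range is limited). The gripper opens to 85 mm and grips with 20 to 120 N. Pads are 22 mm wide; open, the fingers measure 114 mm over their backs; the gripper's body (76 mm by 85 mm) begins 54 mm behind the grasp point. The pads swing forward as they close: fully open they stand 13 mm farther back than shut.
Start: joints at [1.046, 0.599, -0.003, 1.599, 0.002, 0.943, -0.08], TCP at [0.314, -0.654, 0.304] pointing down, gripper open.
Joint ranges: [-2.57, 2.57], [-0.35, 1.97], [-1.29, 1.29], [0.11, 2.56], [-1.05, 4.19], [0.11, 1.86], [-2.63, 2.63]. Speed limits (rad/s): [2.22, 2.22, 3.01, 3.01, 3.14, 3.14, 3.14].

INTERFACE

Orientations are given as a unit quaternion [w, x, y, z].
In Python, from plant import manip, eyes, models gives the robot as it stands.
- The arm moves only by the tool arm_command, never from a script. Its argument "increments" is a list of rows, each an object of numbers: "gripper": the gripper command: -1 is fully open, 1 is shut, values between are in proportion; "dx", "dy", "dz": the shift along the tool's x, y, z normalised to -1 to 1, where 1 is 100 mm; "turn": the turn about the tool's z normalised to -1 to 1, where 1 is 360 degrees. In form: [{"gripper": .., "dx": .., "dy": .., "dz": .., "turn": ..}, ...]. A call has 1 to 8 rows; each row is the pose to reach, as a shift and turn from the pose commanded when the call began, along the tool's axes at that moment, turning the shorter way round; what a row does not reach only later rows make up. A row lasts 1/12 s, in which the tool goes at most 41.7 mm and 7.16 degrees, less where a joint would pass 70% of its speed; a pose out of reach is approached as far as the arm can. A call with a number of a shift or a turn outside -1 to 1 is refused whole. A call with a gripper value outside its range is refused whole. The fingers move at their own pace and stop on an object; the grip force is fixed at half the most. Time passes only in rows, so rows that repeat a pose let the fingers close. It gives the time, the measured TCP pose, the force, the opening and the grip force at its end, in the units of the state.
- manip.get_obs(): the state, without advancing time (a new reading comes with each control period).
- eyes.get_image(name): name is "side" or "top"; returns (picture, depth): 420x560x3 uint8, red, green, blue; 420x560 float32, m along the optical axis (not along the pixel's ray), 0 where there is no reading.
- eyes.calibration(name): a dict with "fov_y" (degrees; the focal length in pixels is half the picture's height over the tangent of half this angle, whatever the lens; pixels are square), "cx", "cy" (the principal point, pixels), "rvec" (rotation vector, rad) and "tvec" (3), from world to camera coordinates, as OpenCV has them. Camera axes: x right, y down, z forward; pixel columns grow to the right and rows downward; lengths in m; the calibration is good to about 2 mm. A picture is of the moment at which its call begins. calibration takes no time and is no camera call.
- manip.hand_in(): hands the job in; it is judged then, once.
Trained networks look in the newest picture that a camera, given by its name, has taken for a name from the list of things; names that differ only in an ending like _2 or _b are one class to them, and where a whole thing is asked for, a point or a joint stands for the part that bears it (a point fixed in the world has none). Each returns a list of dicts, best first, with "confidence" (0 to 1); they miss things now and then, are a little off and sometimes report something else, mostly with a low value. They report only what shows in the picture. A call takes as long as a camera call. They do not tell look-alikes from the thing itself.
- models.boxes_of(camera, label): "box" ([centre column, centre row, width, height] as shares, 0 to 1, of the picture: columns of its width, rows of its height, round what is visible of it).
- models.regions_of(camera, label): "mask" (420x560 bool, what is visible of it) and "box" ([centre column, centre row, width, height] as shares, 0 to 1, of the picture: columns of its width, rows of its height, round what is visible of it).
The state is a dict: "time_s": time; "q": joint angles; "joint_velocities": joint speeds; "effort": joint torques, N m; "position": TCP position; "eef_rot": TCP orientation; "wrist_force": force on the tool from outside, world axes, zero at the start; "ft_torque": the same for the moment, N m; "finger_gap": opening from 0.0 (shut) to 1.0 (fully open); "gripper_force": force on a finger pad.
Only numpy, scipy, OpenCV 4.12 (cv2) and the standard library are available. Lean on these libraries where they do the work, as an engineer would, in place of code of your own. Each camera call takes 0.05 s, during which the arm holds its last target. There are 200 camera calls.

## Working session

There is one attempt and no reset: what is moved stays moved. The work goes in short steps, Python scripts to look and compute and a tool call to move; the robot and the scene stay as the last step left them, time stands still between calls to the robot, and variables do not carry over. Pictures are saved under pics/ and viewed, at most 10 in all, crops included, and the job is handed in when it is done.

Besides the shell and the picture viewer there is one more tool, called after "Request:" as a command line: name --argument value ..., lists and objects as JSON in quotes. arm_command: Moves the arm, as the interface text tells. Its arguments: {"type":"object","properties":{"increments":{"type":"array","items":{"type":"object","properties":{"gripper":{"type":"number"},"dx":{"type":"number"},"dy":{"type":"number"},"dz":{"type":"number"},"turn":{"type":"number"}}}}},"required":["increments"]}

```bash
mkdir -p pics; cat > h.py <<'E'
import numpy as np, cv2
from plant import manip, eyes, models
def cal(n):
    c=eyes.calibration(n); f=210/np.tan(np.radians(c["fov_y"])/2)
    R=cv2.Rodrigues(np.array(c["rvec"],float))[0]; return f,c["cx"],c["cy"],R,np.array(c["tvec"],float)
def cloud(n,depth):
    f,cx,cy,R,t=cal(n); v,u=np.mgrid[:420,:560]
    P=np.stack([(u-cx)*depth/f,(v-cy)*depth/f,depth],-1)
    W=(P-t)@R; W[depth<=0]=np.nan; return W
def proj(n,p):
    f,cx,cy,R,t=cal(n); q=R@np.array(p)+t; return f*q[0]/q[2]+cx,f*q[1]/q[2]+cy
E
python3 - <<'E'
from h import *
ims=[]
for n in("top","side"):
    im,d=eyes.get_image(n); np.savez(f"{n}.npz",im=im,d=d); cv2.imwrite(f"pics/{n}0.png",im[...,::-1])
    W=cloud(n,d)
    for r in models.regions_of(n,"pillbox"):
        m=r["mask"]; print(n,round(r["confidence"],2),np.round(np.array(r["box"])*[560,420,560,420]),np.nanmedian(W[m],0).round(3),im[m].mean(0).round())
print(manip.get_obs())
E
```

```text
top 0.86 [296. 195.  52.  57.] [ 0.595 -0.009  0.033] [ 91. 101. 128.]
top 0.85 [369. 188.  46.  46.] [ 0.605 -0.177  0.033] [168.  28.  18.]
top 0.67 [229. 242.  41.  48.] [0.48  0.149 0.033] [175.  33.  23.]
side 0.96 [300. 269.  51.  45.] [0.481 0.165 0.032] [156.  23.  15.]
side 0.83 [347. 213.  53.  46.] [ 0.424 -0.046  0.032] [175.  90.  96.]
side 0.74 [275. 210.  42.  39.] [0.596 0.009 0.032] [ 71.  87. 119.]
side 0.71 [289. 171.  43.  36.] [ 0.608 -0.159  0.031] [154.  26.  17.]
side 0.15 [253. 209.   3.  35.] [0.637 0.029 0.053] [151. 142. 124.]
{'time_s': 0.2, 'q': array([ 1.04632181,  0.5998386 , -0.00252837,  1.59985196,  0.00180247,
        0.94288359, -0.07978667]), 'joint_velocities': array([ 8.88767307e-05, -2.27898423e-03,  1.08635359e-03, -1.75068380e-03,
       -5.32053420e-04, -7.52750206e-04,  1.14611284e-03]), 'effort': array([ 7.59077757e-04, -7.76235867e+01,  1.56388074e+00, -2.58004224e+01,
        1.22939260e-02,  7.07628336e-03, -3.19870560e-05]), 'position': array([ 0.31379799, -0.65332992,  0.3033234 ]), 'eef_rot': array([-4.62686201e-04,  9.75034919e-01,  2.22051047e-01, -1.60902447e-04]), 'wrist_force': array([ 0.52762284, -0.57523808, -0.41972085]), 'ft_torque': array([-0.05000816,  0.00695404, -0.02020429]), 'gripper_force': 0.0, 'finger_gap': 1.0006831743012903}
```

View pics/top0.png

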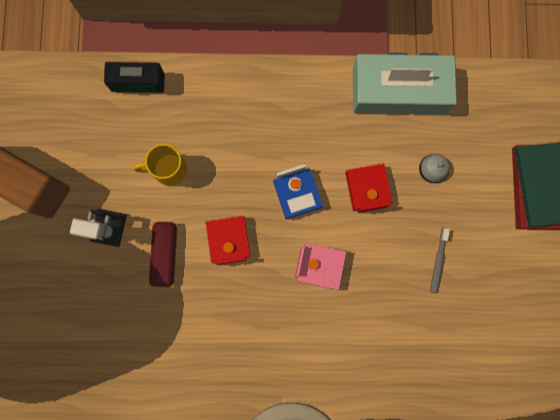

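View pics/side0.png

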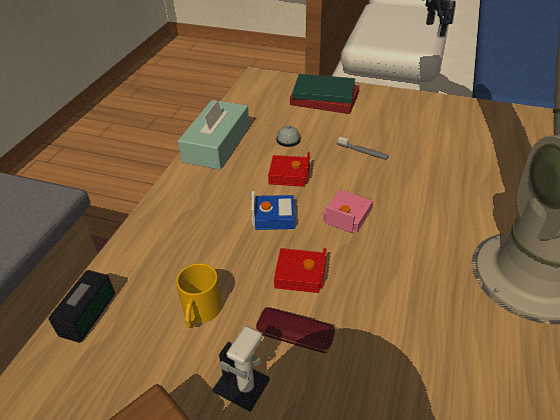

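The top view shows five candidates: a blue box at (297,195), red boxes at (369,188) and (229,242), a pink box at (322,266), and the teal tissue box, which is unrelated. Only (297,195) is blue, and its white panel faces away from the robot. I'll confirm that in a crop and measure it.

```bash
python3 - <<'E'
from h import *
for n,(a,b,c,e) in {"top":(260,335,155,225),"side":(240,310,180,240)}.items():
    z=np.load(n+".npz"); im,d=z["im"],z["d"]; W=cloud(n,d)
    sub=np.zeros((420,560),bool); sub[c:e,a:b]=1
    hsv=cv2.cvtColor(im,cv2.COLOR_RGB2HSV); H,S,V=[hsv[...,i].astype(int) for i in range(3)]
    zz=W[...,2]
    ora=sub&(H<15)&(S>190)&(V>120)&(zz>.036)
    print(n,"orange",ora.sum(),np.nanmedian(W[ora],0).round(4), (np.nanmin(W[ora],0)+np.nanmax(W[ora],0))/2)
    blk=sub&(zz>.026)&(zz<.037)
    r=cv2.minAreaRect((W[blk][:,:2]*1000).astype(np.float32)); print("boxtop",r,np.median(zz[blk]))
    pan=sub&(zz>.048)&(zz<.065)
    r=cv2.minAreaRect((W[pan][:,:2]*1000).astype(np.float32)); print("panel",pan.sum(),r,np.median(zz[pan]))
    cv2.imwrite(f"pics/{n}_crop.png",cv2.resize(im[c-10:e+10,a-10:b+10,::-1],None,fx=6,fy=6,interpolation=cv2.INTER_CUBIC))
E
```

```text
top orange 61 [ 0.6138 -0.0046  0.0417] [ 0.61288912 -0.00466508  0.04146942]
boxtop ((595.0615844726562, -10.064834594726562), (102.0601577758789, 90.4966049194336), 19.03005027770996) 0.0323021285111199
panel 111 ((641.2343139648438, 5.9039764404296875), (7.982298374176025, 68.58885192871094), 17.84952735900879) 0.056299965307290825
side orange 57 [ 0.6155 -0.002   0.0414] [ 0.6153135 -0.0025689  0.0406175]
boxtop ((598.5241088867188, -10.225028991699219), (101.21599578857422, 97.28182220458984), 18.244552612304688) 0.031986410601130805
panel 71 ((643.907470703125, 6.365169525146484), (7.184257507324219, 71.54370880126953), 17.981786727905273) 0.055843943078755086
```

View pics/top_crop.png

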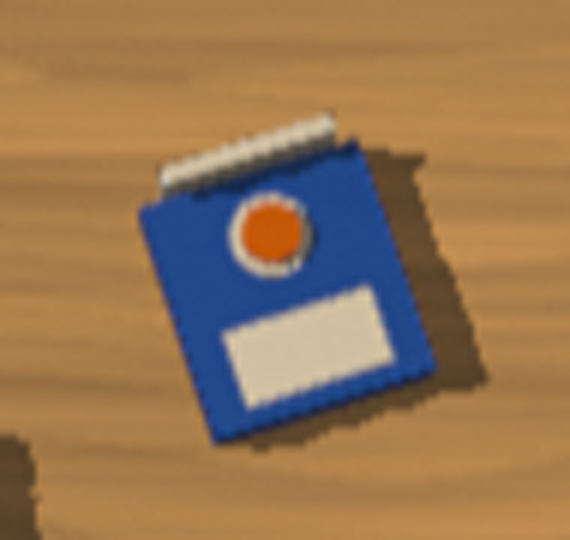

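The crop confirms the blue box with an orange button at about (297,185) in the top picture. The drawer direction is (0.950, 0.312) and the button is at (0.6145, -0.0033). I'll move over it at height, with the fingers preset to a gap of about 57 mm.

Request:
arm_command --increments '[{"gripper": -0.34, "dx": 1, "dy": -0.77, "dz": 0, "turn": 0}, {"gripper": -0.34, "dx": 1, "dy": -0.77, "dz": 0, "turn": 0}, {"gripper": -0.34, "dx": 1, "dy": -0.77, "dz": 0, "turn": 0}, {"gripper": -0.34, "dx": 1, "dy": -0.77, "dz": 0, "turn": 0}]'

```text
time_s: 0.53
position: [0.3761, -0.5331, 0.3037]
eef_rot: [-0.002, 0.974, 0.226, 0.002]
wrist_force: [1.5, 1.5, -0.4]
finger_gap: 0.67
gripper_force: 0.0
```

Request:
arm_command --increments '[{"gripper": -0.34, "dx": 1, "dy": -0.77, "dz": 0, "turn": 0}, {"gripper": -0.34, "dx": 1, "dy": -0.77, "dz": 0, "turn": 0}, {"gripper": -0.34, "dx": 1, "dy": -0.77, "dz": 0, "turn": 0}, {"gripper": -0.34, "dx": 1, "dy": -0.77, "dz": 0, "turn": 0}]'

```text
time_s: 0.87
position: [0.4322, -0.4203, 0.3038]
eef_rot: [-0.002, 0.974, 0.227, 0.001]
wrist_force: [0.6, 0.3, 0.1]
finger_gap: 0.668
gripper_force: 0.0
```

Request:
arm_command --increments '[{"gripper": -0.34, "dx": 1, "dy": -0.77, "dz": 0, "turn": 0}, {"gripper": -0.34, "dx": 1, "dy": -0.77, "dz": 0, "turn": 0}, {"gripper": -0.34, "dx": 1, "dy": -0.77, "dz": 0, "turn": 0}, {"gripper": -0.34, "dx": 1, "dy": -0.77, "dz": 0, "turn": 0}]'

```text
time_s: 1.2
position: [0.4886, -0.3075, 0.3039]
eef_rot: [-0.002, 0.974, 0.227, 0.001]
wrist_force: [0.6, 0.7, 0.4]
finger_gap: 0.672
gripper_force: 0.0
```

Request:
arm_command --increments '[{"gripper": -0.34, "dx": 1, "dy": -0.77, "dz": 0, "turn": 0}, {"gripper": -0.34, "dx": 1, "dy": -0.77, "dz": 0, "turn": 0}, {"gripper": -0.34, "dx": 1, "dy": -0.77, "dz": 0, "turn": 0}, {"gripper": -0.34, "dx": 1, "dy": -0.77, "dz": 0, "turn": 0}]'

```text
time_s: 1.53
position: [0.5451, -0.1945, 0.3039]
eef_rot: [-0.002, 0.974, 0.227, 0.002]
wrist_force: [1.1, -0.2, 0.9]
finger_gap: 0.669
gripper_force: 0.0
```

Request:
arm_command --increments '[{"gripper": -0.34, "dx": 1, "dy": -0.77, "dz": 0, "turn": -0.11}, {"gripper": -0.34, "dx": 1, "dy": -0.77, "dz": 0, "turn": -0.11}, {"gripper": -0.34, "dx": 1, "dy": -0.77, "dz": 0, "turn": -0.11}, {"gripper": -0.34, "dx": 1, "dy": -0.77, "dz": 0, "turn": -0.11}, {"gripper": -0.34, "dx": 1, "dy": -0.77, "dz": 0, "turn": -0.11}, {"gripper": -0.34, "dx": 1, "dy": -0.77, "dz": 0, "turn": -0.11}, {"gripper": -0.34, "dx": 1, "dy": -0.77, "dz": 0, "turn": -0.11}]'

```text
time_s: 2.12
position: [0.598, -0.0905, 0.3036]
eef_rot: [-0.0, 0.841, 0.541, -0.0]
wrist_force: [0.5, 0.4, 0.1]
finger_gap: 0.669
gripper_force: 0.0
```

Request:
arm_command --increments '[{"gripper": -0.34, "turn": -0.119, "dx": 0, "dy": 0, "dz": 0}, {"gripper": -0.34, "turn": -0.119, "dx": 0, "dy": 0, "dz": 0}, {"gripper": -0.34, "turn": -0.119, "dx": 0, "dy": 0, "dz": 0}, {"gripper": -0.34, "turn": -0.119, "dx": 0, "dy": 0, "dz": 0}, {"gripper": -0.34, "turn": -0.119, "dx": 0, "dy": 0, "dz": 0}, {"gripper": -0.34, "turn": -0.119, "dx": 0, "dy": 0, "dz": 0}, {"gripper": -0.34, "turn": -0.119, "dx": 0, "dy": 0, "dz": 0}]'

```text
time_s: 2.7
position: [0.5978, -0.091, 0.3037]
eef_rot: [-0.0, 0.586, 0.81, -0.0]
wrist_force: [0.2, -1.0, -0.5]
finger_gap: 0.667
gripper_force: 0.0
```

Request:
arm_command --increments '[{"gripper": -0.34, "dx": 0.78, "dy": 0.79, "dz": 0, "turn": 0}, {"gripper": -0.34, "dx": 0.78, "dy": 0.79, "dz": 0.6, "turn": 0}, {"gripper": -0.34, "dx": 0.78, "dy": 0.79, "dz": 1, "turn": 0}, {"gripper": -0.34, "dx": 0.78, "dy": 0.79, "dz": 1, "turn": 0}, {"gripper": -0.34, "dx": 0.78, "dy": 0.79, "dz": 1, "turn": 0}, {"gripper": -0.34, "dx": 0.78, "dy": 0.79, "dz": 1, "turn": 0}, {"gripper": -0.34, "dx": 0.78, "dy": 0.79, "dz": 1, "turn": 0}]'

```text
time_s: 3.28
position: [0.6489, 0.0078, 0.2045]
eef_rot: [0.0, 0.589, 0.808, -0.0]
wrist_force: [-0.3, -0.3, 0.7]
finger_gap: 0.669
gripper_force: 0.0
```

Request:
arm_command --increments '[{"gripper": -0.34, "dx": 0, "dy": 0, "dz": 0.6, "turn": 0}, {"gripper": -0.34, "dx": 0, "dy": 0, "dz": 0.6, "turn": 0}, {"gripper": -0.34, "dx": 0, "dy": 0, "dz": 0.6, "turn": 0}, {"gripper": -0.34, "dx": 0, "dy": 0, "dz": 0.6, "turn": 0}]'

```text
time_s: 3.62
position: [0.649, 0.0073, 0.1452]
eef_rot: [0.001, 0.588, 0.809, -0.0]
wrist_force: [-0.0, 0.7, 0.1]
finger_gap: 0.669
gripper_force: 0.0
```

```bash
python3 - <<'E'
from h import *
o=manip.get_obs(); p=o["position"]; u=np.array([.9497,.313]); print(p,o["wrist_force"],o["finger_gap"])
out=[]
for n in("top","side"):
    im,d=eyes.get_image(n); W=cloud(n,d); np.savez(n+"1.npz",im=im,d=d)
    c=np.array(proj(n,[.63,.0,.06])).astype(int); print(n,c)
    out.append(cv2.resize(im[c[1]-45:c[1]+45,c[0]-50:c[0]+50,::-1],(400,360),interpolation=cv2.INTER_CUBIC))
    r=W[...,:2]-p[:2]; s=r@u; t=r@np.array([-u[1],u[0]])
    m=(abs(t)<.02)&(abs(s)<.07)&(W[...,2]>.06)&(W[...,2]<p[2]-.03)
    for sg in(-1,1):
        k=m&(s*sg>0)
        if k.sum()>3: print(n,sg,k.sum(),"s",np.percentile(s[k],[2,50,98]).round(4),"t",np.percentile(t[k],[2,98]).round(4),"zmin",np.nanpercentile(W[k][:,2],[1,10]).round(4))
cv2.imwrite("pics/near.png",np.hstack(out))
E
```

```text
[0.64904888 0.00730568 0.14520985] [-0.04373932  0.65885965  0.11923064] 0.6686852912083382
top [293 174]
top -1 8 s [-0.0455 -0.0377 -0.0101] t [0.0076 0.0179] zmin [0.0615 0.0621]
side [259 198]
side -1 65 s [-0.041  -0.0343 -0.0286] t [0.0011 0.0117] zmin [0.0765 0.0863]
side 1 74 s [0.0284 0.0328 0.0412] t [-0.0082  0.0114] zmin [0.0798 0.0846]
```

View pics/near.png

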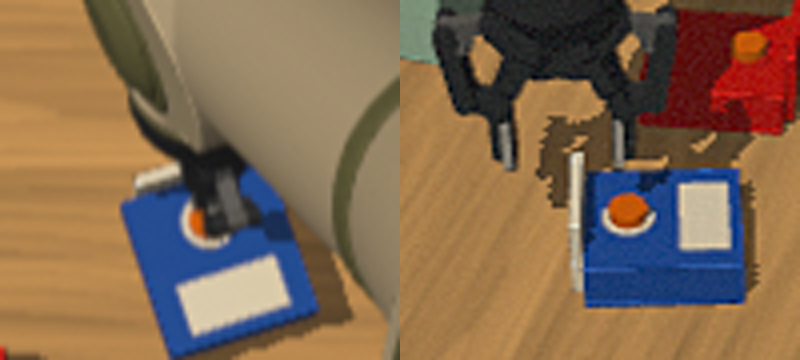

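The side half of the picture shows both fingers straddling the panel. One finger is above the button, the other is about 30 mm ahead of the panel, and the tips sit about 68 mm below the TCP. I'll descend to just above the button, then press in small steps.

Request:
arm_command --increments '[{"gripper": -0.34, "dx": 0, "dy": 0, "dz": 0.2, "turn": 0}, {"gripper": -0.34, "dx": 0, "dy": 0, "dz": 0.3, "turn": 0}, {"gripper": -0.34, "dx": 0, "dy": 0, "dz": 0.3, "turn": 0}, {"gripper": -0.34, "dx": 0, "dy": 0, "dz": 0.3, "turn": 0}]'

```text
time_s: 4.05
position: [0.6488, 0.0086, 0.1144]
eef_rot: [0.0, 0.587, 0.809, -0.0]
wrist_force: [-0.3, 0.7, -0.1]
finger_gap: 0.673
gripper_force: 0.0
```

Request:
arm_command --increments '[{"gripper": -0.34, "dx": 0, "dy": 0, "dz": 0.01, "turn": 0}, {"gripper": -0.34, "dx": 0, "dy": 0, "dz": 0.03, "turn": 0}, {"gripper": -0.34, "dx": 0, "dy": 0, "dz": 0.05, "turn": 0}, {"gripper": -0.34, "dx": 0, "dy": 0, "dz": 0.05, "turn": 0}]'

```text
time_s: 4.38
position: [0.6492, 0.0087, 0.1092]
eef_rot: [0.0, 0.587, 0.81, 0.0]
wrist_force: [0.4, -0.2, 1.5]
finger_gap: 0.672
gripper_force: 0.9
```

Request:
arm_command --increments '[{"gripper": -0.34, "dx": 0, "dy": 0, "dz": 0.02, "turn": 0}, {"gripper": -0.34, "dx": 0, "dy": 0, "dz": 0.04, "turn": 0}, {"gripper": -0.34, "dx": 0, "dy": 0, "dz": 0.05, "turn": 0}, {"gripper": -0.34, "dx": 0, "dy": 0, "dz": 0.05, "turn": 0}]'

```text
time_s: 4.72
position: [0.6492, 0.0088, 0.1043]
eef_rot: [0.0, 0.587, 0.81, 0.0]
wrist_force: [0.1, -0.7, 5.9]
finger_gap: 0.672
gripper_force: 2.9
```

Request:
arm_command --increments '[{"gripper": -0.34, "dx": 0, "dy": 0, "dz": 0.01, "turn": 0}, {"gripper": -0.34, "dx": 0, "dy": 0, "dz": 0.01, "turn": 0}, {"gripper": -0.34, "dx": 0, "dy": 0, "dz": 0.01, "turn": 0}, {"gripper": -0.34, "dx": 0, "dy": 0, "dz": 0.01, "turn": 0}]'

```text
time_s: 5.05
position: [0.6492, 0.0088, 0.104]
eef_rot: [0.001, 0.587, 0.81, 0.0]
wrist_force: [-0.5, -1.1, 14.3]
finger_gap: 0.673
gripper_force: 7.2
```

Request:
arm_command --increments '[{"gripper": -0.34, "dx": 0, "dy": 0, "dz": 0, "turn": 0}, {"gripper": -0.34, "dx": 0, "dy": 0, "dz": 0, "turn": 0}, {"gripper": -0.34, "dx": 0, "dy": 0, "dz": 0, "turn": 0}, {"gripper": -0.34, "dx": 0, "dy": 0, "dz": 0, "turn": 0}, {"gripper": -0.34, "dx": 0, "dy": 0, "dz": 0, "turn": 0}, {"gripper": -0.34, "dx": 0, "dy": 0, "dz": 0, "turn": 0}, {"gripper": -0.34, "dx": 0, "dy": 0, "dz": 0, "turn": 0}, {"gripper": -0.34, "dx": 0, "dy": 0, "dz": 0, "turn": 0}]'

```text
time_s: 5.72
position: [0.6492, 0.0088, 0.1041]
eef_rot: [0.001, 0.587, 0.81, 0.0]
wrist_force: [-0.7, -0.3, 14.4]
finger_gap: 0.677
gripper_force: 7.9
```

Request:
arm_command --increments '[{"gripper": -0.34, "dx": 0, "dy": 0, "dz": 0, "turn": 0}, {"gripper": -0.34, "dx": 0, "dy": 0, "dz": 0, "turn": 0}, {"gripper": -0.34, "dx": 0, "dy": 0, "dz": 0, "turn": 0}, {"gripper": -0.34, "dx": 0, "dy": 0, "dz": 0, "turn": 0}, {"gripper": -0.34, "dx": 0, "dy": 0, "dz": 0, "turn": 0}, {"gripper": -0.34, "dx": 0, "dy": 0, "dz": 0, "turn": 0}, {"gripper": -0.34, "dx": 0, "dy": 0, "dz": 0, "turn": 0}, {"gripper": -0.34, "dx": 0, "dy": 0, "dz": 0, "turn": 0}]'

```text
time_s: 6.38
position: [0.6492, 0.0088, 0.1041]
eef_rot: [0.001, 0.587, 0.81, 0.0]
wrist_force: [-1.2, -0.5, 15.1]
finger_gap: 0.673
gripper_force: 7.9
```

```bash
python3 - <<'E'
from h import *
u=np.array([.9497,.313]); b=np.array([.6145,-.0033]); out=[]
for n in("top","side"):
    im,d=eyes.get_image(n); W=cloud(n,d)
    c=np.array(proj(n,[.63,.0,.04])).astype(int)
    out.append(cv2.resize(im[c[1]-45:c[1]+45,c[0]-50:c[0]+50,::-1],(400,360),interpolation=cv2.INTER_CUBIC))
    r=W[...,:2]-b; s=r@u; t=r@np.array([-u[1],u[0]]); z=W[...,2]
    pan=(abs(t)<.037)&(abs(t)>.017)&(s>.015)&(s<.11)&(z>.049)&(z<.06)
    if pan.any(): print(n,"panel s",np.percentile(s[pan],[5,50,95]).round(4),pan.sum())
    bx=(abs(t)<.06)&(s<-.012)&(s>-.09)&(z>.026)&(z<.037)
    print("box back s min",np.percentile(s[bx],[1,99]).round(4),"t",np.percentile(t[bx],[1,99]).round(4))
    z0=np.load(n+".npz"); W0=cloud(n,z0["d"]); r=W0[...,:2]-b; s=r@u; t=r@np.array([-u[1],u[0]]); z=W0[...,2]
    bx=(abs(t)<.06)&(s<-.012)&(s>-.09)&(z>.026)&(z<.037)
    print("  before",np.percentile(s[bx],[1,99]).round(4),"t",np.percentile(t[bx],[1,99]).round(4))
cv2.imwrite("pics/hold.png",np.hstack(out)); o=manip.get_obs(); print(o["position"],o["wrist_force"],o["time_s"])
E
```

```text
top panel s [0.0547 0.0569 0.0603] 8
box back s min [-0.0709 -0.0132] t [-0.0444  0.0437]
  before [-0.0709 -0.0128] t [-0.0447  0.0438]
side panel s [0.0578 0.0605 0.0633] 34
box back s min [-0.0673 -0.0139] t [-0.0476  0.0438]
  before [-0.0673 -0.0138] t [-0.0485  0.0436]
[0.64923744 0.00876202 0.10408461] [-0.69111583 -0.26673381 13.95012251] 6.4833
```

View pics/hold.png

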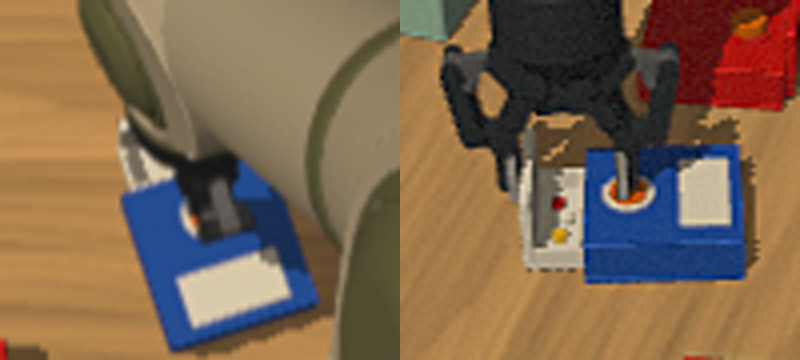

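The picture shows the button pressed under one finger. The drawer is out about 30 mm and resting against the other finger, and the box hasn't moved. Force is steady at about 14 N, so I'm handing it in.

```bash
python3 -c "
from plant import manip
print(manip.hand_in())"
```

```text
the job is handed in; nothing more can be done
None
```

The job is handed in, with no verdict shown: one finger holds the ejector pressed, the drawer rests against the other about 30 mm out of 70 mm, and the pill box hasn't moved.

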